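Angle a brass tube past the post into the stock bay

TASK

Stow the square brass tube in the wooden stock bay on the bench by pushing it with the fingertips only: it is too long for the gap beside the steel post, so push one end in behind the post first, then push the other end in, until the whole tube lies flat along the bay's back rail, against it. Keep it flat on the bench all the time, never lift or tip it, leave the jar, the dropper bottle and the wooden ring clamp beside the bay where they are, and finish with the hand clear.

Things in the scene. Friction and masses are not known exactly. Their poses are not given: they have to be found in the camera images.
- stock_bay: Fixed hardwood bay, a low U-shaped fence 24 mm high, rails 14 mm thick, open towards the robot. Origin: on the bench, middle of the back rail's front face; x points away from the robot into the rail, y left along it. Inside: y -102.5 to +102.5 mm between two side cheeks, x 0 (back rail) to -52 mm (mouth, ends of the cheeks). A fixed post at the left of the mouth leaves 140 mm to the right cheek.
- post (a point): The fixed round steel post, 20 mm across and 45 mm tall, standing on the bench just outside the mouth; this point is on its axis, half-way up. In the frame of stock_bay it is at x = -62 mm, y = +47.5 mm. Between the post and the back rail there are 52 mm.
- tube: The loose square brass tube, 170 mm long (its own y), 16 mm wide (x), 18 mm tall (z), 0.15 to 0.4 kg, lying on the bench in front of the bay, roughly along it, clear of the post. Origin: centre of its underside.
- end_1 (a point): Centre of the tube's end face at its own +y, 85 mm from the centre; at the start this is the left end, the one nearer the post.
- end_2 (a point): Centre of the tube's end face at its own -y, 85 mm from the centre; at the start this is the right end.
- torch (a point): Fixed obstacle left of the work: a gas torch with two red hoses; this point is where the hoses join the torch, 100 mm above the bench. From here the torch rises away from the robot to x = 0.77, y = -0.01, z = 0.22 m, and the hoses run down towards the robot over the bench edge at about x = 0.40, y = -0.20 m. A second torch, up to z = 0.11 m, stands further left at about x = 0.46, y = 0.20 m. Pass over them at 0.30 m or more.
- flux_jar: Bystander: white round screw jar, 48 mm across, 29 mm tall, standing to the right of the bay. Origin: centre of its underside.
- dropper_bottle: Bystander: slim amber dropper bottle with a black top, 30 mm across, 93 mm tall, standing behind and right of the bay. Origin: centre of its underside.
- ring_clamp: Bystander: wooden ring clamp, 27 x 144 x 24 mm (long along its y), lying behind the back rail. Origin: centre of its underside.
There are look-alikes about, which are no part of the job. Leave any red look-alike of the tube alone.

How it is judged:
By the outcome, as a careful person would: the job done as asked, in the order asked, and still so for the second after the job is handed in, with the robot touching nothing.
It also fails if it takes over 67 s, if anything falls off the work surface, if the arm or the gripper's body presses on something with over 40 N, if the wrist force passes 120 N, or if a joint passes its speed limit or range.

ROBOT

A 6-joint arm with a two-finger parallel gripper is mounted at the origin on a cart in front of the work surface, level with it; the furniture and walls round the work are solid. World frame = base frame: x ahead of the robot, y to its left, z up, the work surface at z = 0. Lengths are in m, angles in rad, forces in N, time in s.
With the tool pointing down it reaches from about 0.3 to 0.875 m from the base axis. Payload 6.4 kg.
Tool frame: the origin (TCP) lies midway between the tips of the shut fingers; the grasp point (between the pads) lies 19 mm behind it; z points along the fingers, y is the line along which they close (so a half turn about z gives the same grasp; the last joint's range is limited). The gripper opens to 88 mm and grips with 3 to 60 N. Pads are 18 mm wide; open, the fingers measure 123 mm over their backs; the gripper's body (75 mm by 187 mm) begins 45 mm behind the grasp point.
Start: joints at [1.094, 0.181, 1.607, -0, 1.354, -0.206], TCP at [0.154, 0.554, 0.216] pointing down, gripper open.
Joint ranges: [-2.99, 2.99], [-0.89, 2.07], [0.3, 2.58], [-1.14, 4.28], [0, 2.63], [-3.12, 3.12]. Speed limits (rad/s): [2.57, 2.57, 3.01, 3.14, 3.14, 3.14].

INTERFACE

Orientations are given as a 3x3 rotation matrix whose columns are the frame's x, y, z axes.
In Python, from bench import manip gives the robot as it stands.
- The arm moves only by the shell command python3 -m pendant 'ROWS'. ROWS is JSON, a list of rows, each an object with "jaw": the closure, from 0 (fully open) to 1 (shut); "travel": the shift along the tool's x, y, z in m, a list of three; "roll": the turn about the tool's z in rad. A call has exactly 8 rows; each row is the pose to reach, as a shift and turn from the pose commanded when the call began, along the tool's axes at that moment; what a row does not reach only later rows make up. A row lasts 1/12 s, in which the tool goes at most 41.7 mm and 7.16 degrees, less where a joint would pass 70% of its speed; a pose out of reach is approached as far as the arm can. A call with a gripper value outside its range is refused whole. The fingers move at their own pace and stop on an object; the grip force is fixed at half the most. Time passes only in rows, so rows that repeat a pose let the fingers close, or fill a call up. It gives the time, the measured TCP pose, the force, the opening and the grip force at its end, in the units of the state.
- manip.sense(): the state, without advancing time (a new reading comes with each control period).
- manip.camera(name): name is "scene" or "top"; returns a dict with "pixels" (384x512x3 uint8, blue, green, red), "fx", "fy", "cx", "cy" (pixels), "cam_to_world" (4x4, takes a point from camera to world coordinates). Camera axes: x right, y down, z forward; pixel columns grow to the right and rows downward; lengths in m; the calibration is good to about 2 mm. A picture is of the moment at which its call begins. There is no depth.
- manip.hand_in(): hands the job in; it is judged then, once.
The state is a dict: "time": time; "qpos": joint angles; "joint_velocities": joint speeds; "joint_torque": joint torques, N m; "tool_pos": TCP position; "ee_rot": TCP orientation; "ft_force": force on the tool from outside, world axes, zero at the start; "torque": the same for the moment, N m; "finger_gap": finger opening in m; "gripper_force": force on a finger pad.
Only numpy, scipy, OpenCV 4.12 (cv2) and the standard library are available. Lean on these libraries where they do the work, as an engineer would, in place of code of your own. Each camera call takes 0.05 s, during which the arm holds its last target. There are 200 camera calls.

## Working session

There is one attempt and no reset: what is moved stays moved. The work goes in short steps, Python scripts to look and compute and a shell command to move; the robot and the scene stay as the last step left them, time stands still between calls to the robot, and variables do not carry over. Pictures are saved under pics/ and viewed, at most 10 in all, crops included, and the job is handed in when it is done.

```bash
mkdir -p pics; ls; python3 - <<'E'
from bench import manip
import cv2,numpy as np
s=manip.sense();print(s['time'],s['tool_pos'],s['ee_rot'],s['finger_gap'])
for n in('top','scene'):
    c=manip.camera(n);cv2.imwrite(f'pics/{n}0.png',c['pixels']);print(n,c['fx'],c['fy'],c['cx'],c['cy'],np.round(c['cam_to_world'],3).tolist())
E
```

```text
pics
0.0 [0.15353286 0.55354277 0.21524089] [[-9.63548921e-01  2.67531008e-01 -7.97416982e-04]
 [ 2.67531947e-01  9.63547810e-01 -1.50829048e-03]
 [ 3.64834915e-04 -1.66664618e-03 -9.99998545e-01]] 0.08806092643167476
top 349.4221806091519 349.4221806091519 251.70267944420988 194.89382923819542 [[0.029, -0.986, 0.162, 0.448], [-0.999, -0.031, -0.009, -0.35], [0.014, -0.161, -0.987, 0.909], [0.0, 0.0, 0.0, 1.0]]
scene 440.0340089538305 440.0340089538305 249.1597446554393 196.5138604901903 [[0.792, -0.366, 0.488, 0.111], [-0.61, -0.45, 0.652, -0.985], [-0.019, -0.814, -0.58, 0.665], [0.0, 0.0, 0.0, 1.0]]
```

View pics/top0.png

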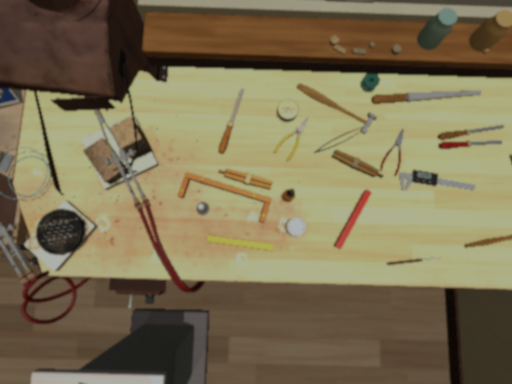

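View pics/scene0.png

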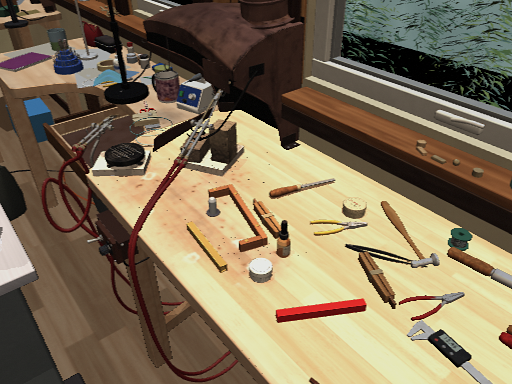

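Top view: the orange U-bay is at (185,180)-(268,215) and the post at (202,208). The yellow brass tube is at (208,237)-(272,248). The jar is at (296,227), the bottle at (289,195), and the ring clamp behind the rail at (245,178). Look-alikes are the red bar at (353,218) and a second ring clamp at (357,163). Only the yellow bar fits "brass, in front of the bay", so that is the tube. Next I'll measure and confirm it with a crop.

```bash
cat > h.py <<'E'
from bench import manip
import cv2,numpy as np
def ray(c,uv,z):
    uv=np.atleast_2d(np.asarray(uv,float));M=np.array(c['cam_to_world'])
    d=np.c_[(uv[:,0]-c['cx'])/c['fx'],(uv[:,1]-c['cy'])/c['fy'],np.ones(len(uv))]@M[:3,:3].T
    return M[:3,3]+d*((z-M[2,3])/d[:,2])[:,None]
def proj(c,P):
    M=np.array(c['cam_to_world']);p=(np.atleast_2d(P)-M[:3,3])@M[:3,:3]
    return np.c_[c['fx']*p[:,0]/p[:,2]+c['cx'],c['fy']*p[:,1]/p[:,2]+c['cy']]
def blob(c,lo,hi,roi):
    h=cv2.cvtColor(c['pixels'],cv2.COLOR_BGR2HSV);m=cv2.inRange(h,lo,hi)
    k=np.zeros_like(m);x0,y0,x1,y1=roi;k[y0:y1,x0:x1]=m[y0:y1,x0:x1]
    cs,_=cv2.findContours(k,cv2.RETR_EXTERNAL,cv2.CHAIN_APPROX_NONE)
    return max(cs,key=cv2.contourArea) if cs else None
E
python3 - <<'E'
from h import *
c=manip.camera('top');h=cv2.cvtColor(c['pixels'],cv2.COLOR_BGR2HSV)
for n,(u,v) in dict(tube=(240,242),bay=(227,191),bench=(240,225),clamp=(245,178),jar=(296,227),post=(202,207)).items():print(n,h[v,u])
im=c['pixels'][160:270,165:325];cv2.imwrite('pics/crop.png',cv2.resize(im,None,fx=5,fy=5,interpolation=cv2.INTER_CUBIC))
c2=manip.camera('scene');h2=cv2.cvtColor(c2['pixels'],cv2.COLOR_BGR2HSV)
for n,(u,v) in dict(tube=(206,244),bay=(240,214),bench=(190,205)).items():print(n,h2[v,u])
im=c2['pixels'][170:290,165:325];cv2.imwrite('pics/crop2.png',cv2.resize(im,None,fx=5,fy=5,interpolation=cv2.INTER_CUBIC))
E
```

```text
tube [ 30 147 173]
bay [ 26  86 142]
bench [ 19 101 174]
clamp [ 19 125 151]
jar [105   9 180]
post [ 26  12 154]
tube [ 19 156 227]
bay [ 26  71 236]
bench [ 15 107 227]
```

View pics/crop.png

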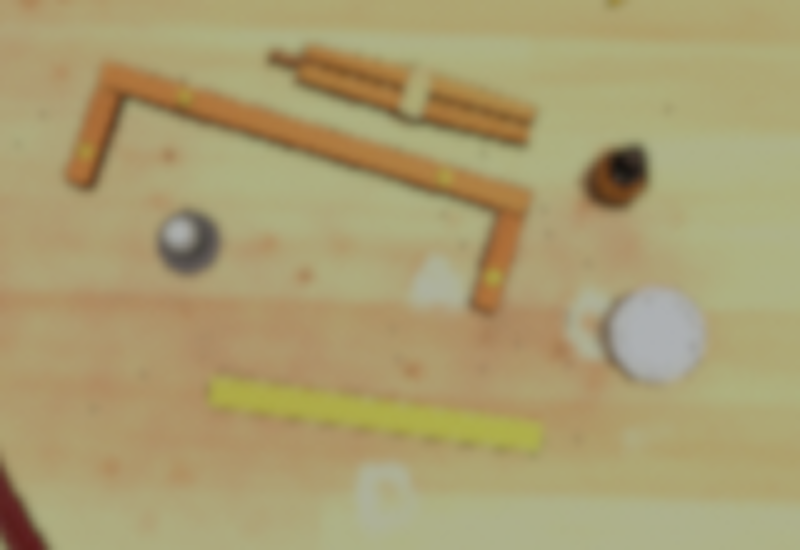

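View pics/crop2.png

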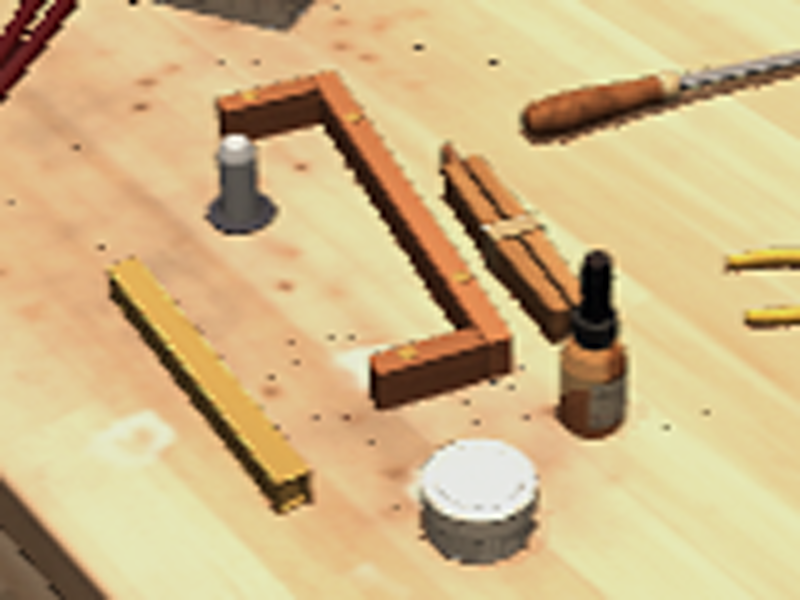

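The crops confirm it: the yellow tube spans about (207,240)-(273,248) in the full top image. The bay's outer back corners are about (186,173) and (271,198), and the post top is about (201,207).

```bash
cat >> h.py <<'E'
def tube(c):
    p=ray(c,blob(c,(25,125,90),(34,255,255),(150,160,300,270)).reshape(-1,2),.018)[:,:2]
    (cx,cy),wh,a=cv2.minAreaRect((p*1000).astype(np.float32));b=cv2.boxPoints(((cx,cy),wh,a))
    o=b[np.argsort([np.linalg.norm(b[(i+1)%4]-b[i]) for i in range(4)])] 
    i=int(np.argmin([np.linalg.norm(b[(i+1)%4]-b[i]) for i in range(4)]))
    e=[(b[i]+b[(i+1)%4])/2,(b[(i+2)%4]+b[(i+3)%4])/2];e.sort(key=lambda q:-q[1])
    return (cx,cy),wh,np.array(e)
E
python3 - <<'E'
from h import *
c=manip.camera('top')
print(tube(c))
f=lambda x,y:(165-.4+x/5,160-.4+y/5)
for z,P in((.024,[(103,65),(530,192),(68,180),(92,187),(474,307),(496,312),(122,95),(500,208)]),(.045,[(180,233)]),(.0,[(190,243)]),(.029,[(656,334)])):
    print(z,np.round(ray(c,[f(*p) for p in P],z)*1000,1)[:,:2].tolist())
h=cv2.cvtColor(c['pixels'],cv2.COLOR_BGR2HSV)
b=blob(c,(5,140,110),(16,255,255),(175,165,275,225))
p=(ray(c,b.reshape(-1,2),.024)[:,:2]*1000).astype(np.float32)
print(cv2.contourArea(b),cv2.minAreaRect(p),cv2.boxPoints(cv2.minAreaRect(p)).tolist())
c2=manip.camera('scene')
g=lambda x,y:(165-.4+x/5,170-.4+y/5)
for z,P in((.024,[(330,72),(218,103),(510,340),(372,362),(377,362),(415,380),(322,95)]),(.018,[(133,257),(108,272),(310,470),(278,487)]),(.045,[(236,145)])):
    print('scene',z,np.round(ray(c2,[g(*p) for p in P],z)*1000,1)[:,:2].tolist())
E
```

```text
((471.30633544921875, -331.40875244140625), (166.90635681152344, 15.221477508544922), array([[ 480.6046 , -248.47519],
       [ 462.00806, -414.34232]], dtype=float32))
0.024 [[645.9, -185.4], [586.3, -407.6], [585.2, -171.1], [582.0, -183.5], [526.4, -380.4], [524.2, -391.6], [630.4, -196.1], [577.5, -392.4]]
0.045 [[557.0, -232.5]]
0.0 [[557.6, -231.9]]
0.029 [[515.1, -472.2]]
139.5 ((610.567626953125, -293.51739501953125), (128.89236450195312, 12.30859375), 74.74746704101562) [[587.676025390625, -354.074462890625], [599.551025390625, -357.31256103515625], [633.459228515625, -232.9603271484375], [621.584228515625, -229.72222900390625]]
scene 0.024 [[646.8, -189.5], [585.4, -176.3], [584.2, -413.7], [527.8, -387.1], [529.5, -388.5], [535.3, -408.3], [631.1, -204.2]]
scene 0.018 [[488.2, -250.8], [473.1, -253.0], [471.0, -419.9], [454.9, -419.8]]
scene 0.045 [[556.9, -238.4]]
```

```bash
cat >> h.py <<'E'
O=np.array([603,-295.5]);A=np.radians(-15.1)
Rb=np.array([[np.cos(A),-np.sin(A)],[np.sin(A),np.cos(A)]])
bay=lambda w:np.round((np.atleast_2d(w)-O)@Rb,1).tolist()
def rep():
    s=manip.sense();R=np.array(s['ee_rot'])
    print('t',round(s['time'],2),'tcp bay',bay(np.array(s['tool_pos'])[:2]*1000),'z',round(s['tool_pos'][2]*1000,1),'tool y yaw in bay',round(float(np.degrees(np.arctan2(R[1,1],R[0,1])-A)),1),'F',np.round(s['ft_force'],1))
    c=manip.camera('top')
    try:
        t=tube(c);e=bay(t[2]);print('tube len',np.round(t[1],0),'ends bay',e,'a',round(float(np.degrees(np.arctan2(e[0][0]-e[1][0],e[0][1]-e[1][1]))),1))
    except Exception as x: print('tube?',x)
    return c
E
python3 - <<'E'
from h import *
c=rep()
for z in(0,.05,.1):print('hose',z,bay(ray(c,[(138,205),(150,240),(163,265),(185,288)],z)[:,:2]*1000))
print('bottle base/top',bay(ray(c,[(286.5,197)],0)[:,:2]*1000),bay(ray(c,[(290.5,192)],.093)[:,:2]*1000))
E
python3 -m pendant '[{"jaw":1,"travel":[0,0,-0.04],"roll":0},{"jaw":1,"travel":[0,0,-0.08],"roll":0},{"jaw":1,"travel":[-0.02,-0.02,-0.105],"roll":0},{"jaw":1,"travel":[-0.05,-0.045,-0.105],"roll":0},{"jaw":1,"travel":[-0.08,-0.07,-0.105],"roll":0},{"jaw":1,"travel":[-0.11,-0.095,-0.105],"roll":0},{"jaw":1,"travel":[-0.14,-0.12,-0.105],"roll":0},{"jaw":1,"travel":[-0.17,-0.145,-0.105],"roll":0}]'
```

```text
t 0.3 tcp bay [[-655.1, 703.0]] z 215.8 tool y yaw in bay 89.6 F [-0.7 -0.4 -0.3]
tube len [167.  16.] ends bay [[-130.9, 13.4], [-104.6, -151.4]] a -9.1
hose 0 [[-101.2, 213.3], [-177.8, 153.3], [-227.9, 100.7], [-265.8, 29.2]]
hose 0.05 [[-103.1, 196.4], [-175.5, 139.7], [-222.8, 90.0], [-258.6, 22.5]]
hose 0.1 [[-105.0, 179.6], [-173.2, 126.1], [-217.7, 79.4], [-251.4, 15.7]]
bottle base/top [[31.8, -152.5]] [[29.0, -152.3]]
time: 1.02
tool_pos: [0.2793, 0.3673, 0.3213]
ee_rot: [[-0.964, 0.267, 0.001], [0.267, 0.964, 0.0], [-0.0, 0.001, -1.0]]
ft_force: [0.4, 0.3, 0.3]
finger_gap: 0.0371
gripper_force: 0.0
```

```bash
python3 -m pendant '[{"jaw":1,"travel":[-0.025,-0.025,0],"roll":0},{"jaw":1,"travel":[-0.05,-0.05,0],"roll":0},{"jaw":1,"travel":[-0.075,-0.075,0],"roll":0},{"jaw":1,"travel":[-0.1,-0.1,0],"roll":0},{"jaw":1,"travel":[-0.125,-0.125,0],"roll":0},{"jaw":1,"travel":[-0.15,-0.15,0],"roll":0},{"jaw":1,"travel":[-0.175,-0.175,0],"roll":0},{"jaw":1,"travel":[-0.2,-0.2,0],"roll":0}]'
python3 -m pendant '[{"jaw":1,"travel":[-0.015,-0.038,0],"roll":0.11},{"jaw":1,"travel":[-0.03,-0.076,0],"roll":0.22},{"jaw":1,"travel":[-0.045,-0.114,0],"roll":0.33},{"jaw":1,"travel":[-0.06,-0.152,0],"roll":0.44},{"jaw":1,"travel":[-0.075,-0.19,0],"roll":0.52},{"jaw":1,"travel":[-0.09,-0.228,0],"roll":0.52},{"jaw":1,"travel":[-0.105,-0.266,0],"roll":0.52},{"jaw":1,"travel":[-0.117,-0.304,0],"roll":0.52}]'
python3 -c "
from h import *
rep();print(np.round(manip.sense()['ee_rot'],3).tolist())"
```

```text
time: 1.68
tool_pos: [0.4186, 0.121, 0.3214]
ee_rot: [[-0.964, 0.268, 0.001], [0.268, 0.964, 0.0], [-0.001, 0.0, -1.0]]
ft_force: [0.1, 1.3, -0.1]
finger_gap: 0.0005
gripper_force: 0.0
time: 2.35
tool_pos: [0.4493, -0.2038, 0.3213]
ee_rot: [[-0.703, 0.711, 0.001], [0.711, 0.703, -0.0], [-0.001, 0.0, -1.0]]
ft_force: [0.7, 1.0, 1.1]
finger_gap: 0.0002
gripper_force: 0.0
t 2.35 tcp bay [[-172.2, 48.5]] z 321.3 tool y yaw in bay 59.8 F [0.7 1.  1.1]
tube len [166.  15.] ends bay [[-130.3, 12.7], [-105.2, -151.5]] a -8.7
[[-0.7, 0.714, -0.001], [0.714, 0.7, -0.004], [-0.002, -0.003, -1.0]]
```

```bash
python3 -m pendant '[{"jaw":1,"travel":[-0.017,-0.023,0],"roll":0},{"jaw":1,"travel":[-0.034,-0.045,0.01],"roll":0},{"jaw":1,"travel":[-0.034,-0.045,0.05],"roll":0},{"jaw":1,"travel":[-0.034,-0.045,0.09],"roll":0},{"jaw":1,"travel":[-0.034,-0.045,0.13],"roll":0},{"jaw":1,"travel":[-0.034,-0.045,0.17],"roll":0},{"jaw":1,"travel":[-0.034,-0.045,0.21],"roll":0},{"jaw":1,"travel":[-0.034,-0.045,0.25],"roll":0}]'
python3 -m pendant '[{"jaw":1,"travel":[0,0,0.02],"roll":0},{"jaw":1,"travel":[0,0,0.035],"roll":0},{"jaw":1,"travel":[0,0,0.045],"roll":0},{"jaw":1,"travel":[0,0,0.055],"roll":0},{"jaw":1,"travel":[0,0,0.06],"roll":0},{"jaw":1,"travel":[0,0,0.061],"roll":0},{"jaw":1,"travel":[0,0,0.061],"roll":0},{"jaw":1,"travel":[0,0,0.061],"roll":0}]'
python3 -c "
from h import *
rep();cv2.imwrite('pics/s1.png',manip.camera('scene')['pixels'][120:350,80:380])"
```

```text
time: 3.07
tool_pos: [0.4413, -0.2571, 0.0697]
ee_rot: [[-0.703, 0.711, 0.001], [0.711, 0.703, -0.001], [-0.001, 0.0, -1.0]]
ft_force: [0.8, -0.2, 0.3]
finger_gap: 0.0002
gripper_force: 0.0
time: 3.73
tool_pos: [0.442, -0.2579, 0.011]
ee_rot: [[-0.703, 0.711, 0.001], [0.711, 0.703, -0.001], [-0.002, 0.0, -1.0]]
ft_force: [0.9, -0.2, -0.4]
finger_gap: 0.0007
gripper_force: 0.0
t 3.73 tcp bay [[-165.2, -5.7]] z 11.0 tool y yaw in bay 59.8 F [ 0.9 -0.2 -0.4]
tube len [157.  15.] ends bay [[-129.5, 3.5], [-104.8, -151.4]] a -9.1
```

View pics/s1.png

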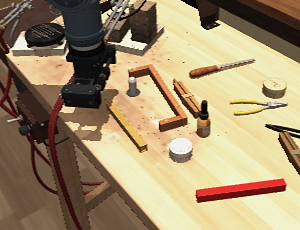

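The hand stands in front of the tube's left end, at about (105,100) in the crop, clear of the hoses. I'll start pushing end_1.

```bash
python3 -m pendant '[{"jaw":1,"travel":[-0.006,0.002,0],"roll":0},{"jaw":1,"travel":[-0.012,0.005,0],"roll":0},{"jaw":1,"travel":[-0.018,0.007,0],"roll":0},{"jaw":1,"travel":[-0.024,0.009,0],"roll":0},{"jaw":1,"travel":[-0.03,0.011,0],"roll":0},{"jaw":1,"travel":[-0.036,0.014,0],"roll":0},{"jaw":1,"travel":[-0.042,0.016,0],"roll":0},{"jaw":1,"travel":[-0.047,0.018,0],"roll":0}]'
python3 -c "
from h import *
rep()"
```

```text
time: 4.5
tool_pos: [0.4879, -0.2785, 0.0101]
ee_rot: [[-0.703, 0.711, 0.0], [0.711, 0.703, -0.0], [-0.0, 0.0, -1.0]]
ft_force: [-0.6, 0.2, -0.4]
finger_gap: 0.0007
gripper_force: 0.0
t 4.5 tcp bay [[-115.5, -13.5]] z 10.1 tool y yaw in bay 59.8 F [-0.6  0.2 -0.4]
tube len [77. 15.] ends bay [[-116.5, -75.2], [-105.2, -151.5]] a -8.4
```

```bash
python3 -c "
from h import *
a=manip.camera('scene')['pixels'][150:290,110:310];b=manip.camera('top')['pixels'][160:270,165:325]
a=cv2.resize(a,(780,546))
cv2.imwrite('pics/s2.png',a)"
```

```text
(no output)
```

View pics/s2.png

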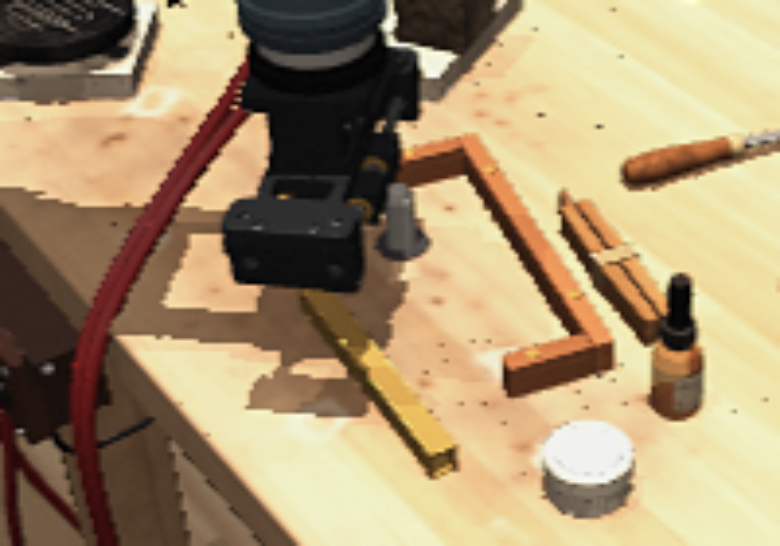

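```bash
python3 -c "
from h import *
c=manip.camera('scene');s=manip.sense();T=np.array(s['tool_pos']);print(T,s['ft_force'])
p=proj(c,[T,T+[0,0,.064]]);print(p, (p-[110,150])*3.9)
t=manip.camera('top');q=proj(t,[T,T+[0,0,.064]]);print(q,(q-[165,160])*5)
a=t['pixels'][160:270,165:325].copy();a=cv2.resize(a,None,fx=4.8,fy=4.8,interpolation=cv2.INTER_CUBIC)
for u,v in (q-[165,160])*4.8: cv2.circle(a,(int(u),int(v)),4,(255,0,255),-1)
cv2.imwrite('pics/t3.png',a)"
```

```text
[ 0.48712557 -0.27796292  0.00988063] [-0.36262119  0.7696494   0.58119588]
[[197.27409691 229.5828223 ]
 [194.78475971 207.59887363]] [[340.36897793 310.37300698]
 [330.66056288 224.63560715]]
[[218.75436463 235.63954902]
 [216.63162637 234.38808256]] [[268.77182315 378.19774511]
 [258.15813187 371.94041281]]
```

View pics/t3.png

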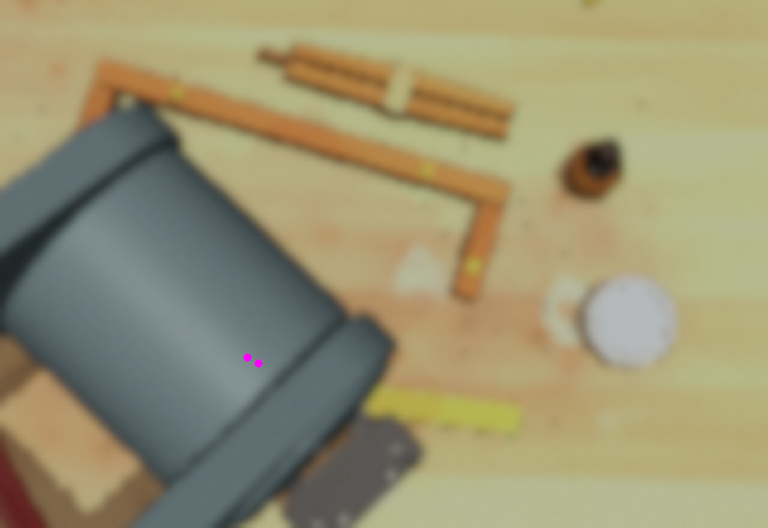

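```bash
python3 -c "
from h import *
c=manip.camera('scene');x=c['pixels'][210:250,178:210]
h=cv2.cvtColor(c['pixels'],cv2.COLOR_BGR2HSV)
b=blob(c,(15,125,120),(28,255,255),(175,215,235,275));print(cv2.contourArea(b),cv2.boundingRect(b))
p=ray(c,b.reshape(-1,2),.018)[:,:2]*1000;r=cv2.minAreaRect(p.astype(np.float32));print(r[1],bay(cv2.boxPoints(r)))
y=cv2.resize(c['pixels'][205:275,165:235],None,fx=8,fy=8,interpolation=cv2.INTER_CUBIC);cv2.imwrite('pics/s4.png',y)"
```

```text
213.0 (199, 236, 28, 31)
(106.91913604736328, 16.95077133178711) [[-111.9, -157.7], [-95.1, -155.3], [-110.4, -49.5], [-127.1, -51.9]]
```

View pics/s4.png

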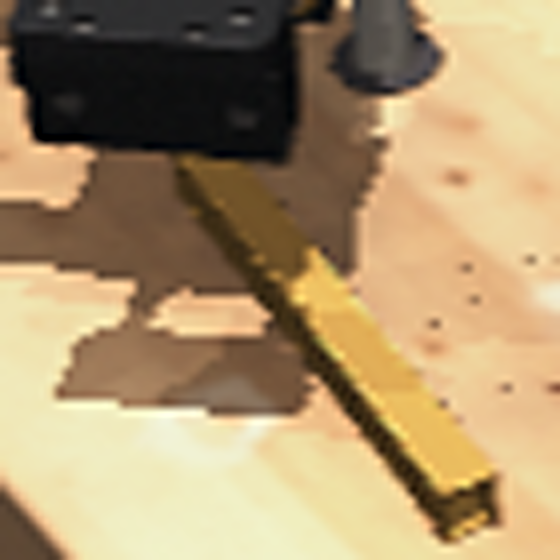

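```bash
python3 -c "
from h import *
c=manip.camera('scene');s=manip.sense();T=np.array(s['tool_pos']);R=np.array(s['ee_rot'])
for z in (.074,.09,.105,.12):
  w=ray(c,[(169.4,221.3),(201.3,224.4)],z); print(z,np.round((w-T)@R*1000,0).tolist(),np.linalg.norm(w[0]-w[1]))
print(s['finger_gap'],s['qpos'],T)
"
```

```text
0.074 [[43.0, -54.0, -64.0], [-28.0, -57.0, -64.0]] 0.07101684104037963
0.09 [[35.0, -73.0, -80.0], [-34.0, -76.0, -80.0]] 0.06909267552276882
0.105 [[28.0, -92.0, -95.0], [-39.0, -94.0, -95.0]] 0.0672887703500086
0.12 [[21.0, -110.0, -110.0], [-44.0, -112.0, -110.0]] 0.06548486517724858
0.00029141119374055967 [-7.30331411e-01  4.22472352e-01  1.76961843e+00 -1.28199175e-05
  9.49996858e-01 -1.51028221e+00] [ 0.48688441 -0.27788604  0.00999201]
```

```bash
python3 -c "
from h import *
c=manip.camera('scene');t=manip.camera('top');s=manip.sense();T=np.array(s['tool_pos']);R=np.array(s['ee_rot'])
for z in np.arange(.08,.2,.01):
  a=ray(c,[(201.9,210)],z)[0];b=ray(t,[(252.9,253.7)],z)[0];print(round(z,2),np.round((a-b)*1000,0),np.round((a-T)@R*1000,0))
"
```

```text
0.08 [46. 62.  0.] [-20. -15. -70.]
0.09 [40. 51.  0.] [-24. -28. -80.]
0.1 [33. 39.  0.] [-28. -40. -90.]
0.11 [27. 27.  0.] [ -31.  -53. -100.]
0.12 [20. 15.  0.] [ -35.  -66. -110.]
0.13 [14.  3.  0.] [ -39.  -79. -120.]
0.14 [ 7. -9.  0.] [ -43.  -92. -130.]
0.15 [  1. -21.   0.] [ -46. -105. -140.]
0.16 [ -6. -32.   0.] [ -50. -117. -150.]
0.17 [-13. -44.   0.] [ -54. -130. -160.]
0.18 [-19. -56.   0.] [ -58. -143. -170.]
0.19 [-26. -68.   0.] [ -61. -156. -180.]
```

No finger shows at the projected TCP, and the tube hasn't moved. Triangulating the gripper body also puts the hand about 20-30 mm higher than reported. I'll back off and descend slowly, watching the force.

```bash
python3 -m pendant '[{"jaw":1,"travel":[0.01,-0.004,0],"roll":0},{"jaw":1,"travel":[0.02,-0.008,0],"roll":0},{"jaw":1,"travel":[0.03,-0.012,0],"roll":0},{"jaw":1,"travel":[0.04,-0.016,0],"roll":0},{"jaw":1,"travel":[0.047,-0.018,0],"roll":0},{"jaw":1,"travel":[0.047,-0.018,0.002],"roll":0},{"jaw":1,"travel":[0.047,-0.018,0.004],"roll":0},{"jaw":1,"travel":[0.047,-0.018,0.006],"roll":0}]'; python3 -m pendant '[{"jaw":1,"travel":[0,0,0.001],"roll":0},{"jaw":1,"travel":[0,0,0.002],"roll":0},{"jaw":1,"travel":[0,0,0.003],"roll":0},{"jaw":1,"travel":[0,0,0.004],"roll":0},{"jaw":1,"travel":[0,0,0.004],"roll":0},{"jaw":1,"travel":[0,0,0.004],"roll":0},{"jaw":1,"travel":[0,0,0.004],"roll":0},{"jaw":1,"travel":[0,0,0.004],"roll":0}]'
python3 -c "
from h import *
c=rep();c=manip.camera('scene');b=c['pixels'];T=manip.sense()['tool_pos'];q=proj(c,[T])[0];print(q)
cv2.imwrite('pics/s5.png',cv2.resize(b[190:270,150:250],None,fx=7,fy=7,interpolation=cv2.INTER_CUBIC))"
```

```text
time: 5.62
tool_pos: [0.4419, -0.2579, 0.0042]
ee_rot: [[-0.703, 0.711, 0.001], [0.711, 0.703, -0.001], [-0.001, 0.0, -1.0]]
ft_force: [-0.1, -0.3, 0.3]
finger_gap: 0.0005
gripper_force: 0.0
time: 6.28
tool_pos: [0.4414, -0.2574, 0.0002]
ee_rot: [[-0.703, 0.711, 0.0], [0.711, 0.703, -0.0], [-0.0, -0.0, -1.0]]
ft_force: [-0.0, -0.9, -0.6]
finger_gap: 0.0005
gripper_force: 0.0
t 6.28 tcp bay [[-165.9, -5.3]] z 0.2 tool y yaw in bay 59.8 F [-0.  -0.9 -0.6]
tube len [159.  15.] ends bay [[-130.0, 5.6], [-104.9, -151.4]] a -9.1
[176.1783823  236.31522533]
```

View pics/s5.png

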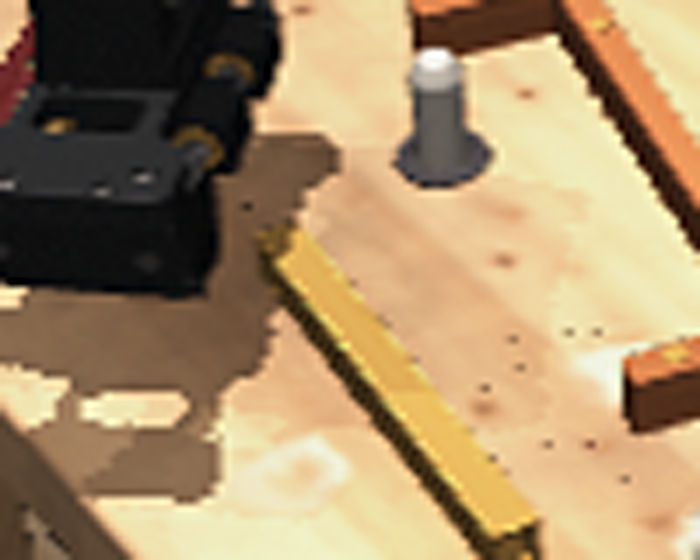

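The tip really is still well above the bench: nothing is drawn at the expected (183,324). I'll continue the guarded descent.

```bash
python3 -m pendant '[{"jaw":1,"travel":[0,0,0.002],"roll":0},{"jaw":1,"travel":[0,0,0.004],"roll":0},{"jaw":1,"travel":[0,0,0.005],"roll":0},{"jaw":1,"travel":[0,0,0.006],"roll":0},{"jaw":1,"travel":[0,0,0.007],"roll":0},{"jaw":1,"travel":[0,0,0.008],"roll":0},{"jaw":1,"travel":[0,0,0.008],"roll":0},{"jaw":1,"travel":[0,0,0.008],"roll":0}]'
```

```text
time: 7.05
tool_pos: [0.4413, -0.2573, -0.008]
ee_rot: [[-0.703, 0.711, -0.0], [0.711, 0.703, 0.0], [0.0, 0.0, -1.0]]
ft_force: [-0.2, -0.1, 0.3]
finger_gap: 0.0005
gripper_force: 0.0
```

```bash
python3 -m pendant '[{"jaw":1,"travel":[0,0,0.001],"roll":0},{"jaw":1,"travel":[0,0,0.002],"roll":0},{"jaw":1,"travel":[0,0,0.003],"roll":0},{"jaw":1,"travel":[0,0,0.004],"roll":0},{"jaw":1,"travel":[0,0,0.005],"roll":0},{"jaw":1,"travel":[0,0,0.006],"roll":0},{"jaw":1,"travel":[0,0,0.006],"roll":0},{"jaw":1,"travel":[0,0,0.006],"roll":0}]'
```

```text
time: 7.72
tool_pos: [0.4413, -0.2573, -0.014]
ee_rot: [[-0.703, 0.711, -0.0], [0.711, 0.703, 0.0], [0.0, -0.0, -1.0]]
ft_force: [-0.0, 0.5, 0.5]
finger_gap: 0.0004
gripper_force: 0.0
```

```bash
python3 -m pendant '[{"jaw":1,"travel":[0,0,0.001],"roll":0},{"jaw":1,"travel":[0,0,0.002],"roll":0},{"jaw":1,"travel":[0,0,0.003],"roll":0},{"jaw":1,"travel":[0,0,0.004],"roll":0},{"jaw":1,"travel":[0,0,0.004],"roll":0},{"jaw":1,"travel":[0,0,0.004],"roll":0},{"jaw":1,"travel":[0,0,0.004],"roll":0},{"jaw":1,"travel":[0,0,0.004],"roll":0}]'
python3 -c "
from h import *
c=manip.camera('scene');T=np.array(manip.sense()['tool_pos']);print(T)
for dz in (0,.02,.03): print(proj(c,[T+[0,0,dz]])[0])
g=cv2.cvtColor(c['pixels'],cv2.COLOR_BGR2GRAY)[222:246,164:192];print(g[::2,::2])"
```

```text
time: 8.38
tool_pos: [0.4414, -0.2574, -0.0178]
ee_rot: [[-0.703, 0.711, 0.0], [0.711, 0.703, -0.0], [-0.0, -0.0, -1.0]]
ft_force: [0.0, -0.7, 0.7]
finger_gap: 0.0005
gripper_force: 0.0
[ 0.44144278 -0.25744446 -0.01780973]
[177.0833833  242.16660996]
[176.10078977 235.65957251]
[175.6010659  232.35024687]
[[ 48  40  47  56  84  48  34  12   6  96  91  92  71  86]
 [ 66 128  49  52  50  48  13  13   8  77  90  74  89  84]
 [ 13  13  15  17  21  14  10  10   8  63  85  75  54  80]
 [ 17  17  16  17  16  17   9  10   9  64  89  78  45 142]
 [ 15  14  14  15  16  15  13  10  10  52  86  83  59  39]
 [ 16  14  19  16  23  14  15  13   7  53  87  84  85  45]
 [ 16  14  14  22  36  15  15  11  12  91  89  94  89 166]
 [ 16  16  14  14  13  14  14  36  55  90  89  89 134 182]
 [ 54  27  29   6  15   9  10  45  62  91  89  87 131 184]
 [108 108 106 104 104 101  98  99  97  95  95  90 130 191]
 [108 109 105 103 104 105 102  97 100  94  93  85 193 187]
 [109 108 100 102 103 103 105 102  99 100  84 202 193 190]]
```

```bash
python3 -m pendant '[{"jaw":1,"travel":[0,0,0.001],"roll":0},{"jaw":1,"travel":[0,0,0.002],"roll":0},{"jaw":1,"travel":[0,0,0.003],"roll":0},{"jaw":1,"travel":[0,0,0.004],"roll":0},{"jaw":1,"travel":[0,0,0.004],"roll":0},{"jaw":1,"travel":[0,0,0.004],"roll":0},{"jaw":1,"travel":[0,0,0.004],"roll":0},{"jaw":1,"travel":[0,0,0.004],"roll":0}]'
```

```text
time: 9.1
tool_pos: [0.4414, -0.2574, -0.0219]
ee_rot: [[-0.703, 0.711, -0.0], [0.711, 0.703, 0.0], [0.0, -0.0, -1.0]]
ft_force: [-0.1, 0.1, -0.4]
finger_gap: 0.0005
gripper_force: 0.0
```

```bash
python3 -m pendant '[{"jaw":1,"travel":[0,0,0.001],"roll":0},{"jaw":1,"travel":[0,0,0.002],"roll":0},{"jaw":1,"travel":[0,0,0.003],"roll":0},{"jaw":1,"travel":[0,0,0.003],"roll":0},{"jaw":1,"travel":[0,0,0.003],"roll":0},{"jaw":1,"travel":[0,0,0.003],"roll":0},{"jaw":1,"travel":[0,0,0.003],"roll":0},{"jaw":1,"travel":[0,0,0.003],"roll":0}]'
```

```text
time: 9.77
tool_pos: [0.4415, -0.2575, -0.0223]
ee_rot: [[-0.704, 0.71, -0.001], [0.71, 0.704, 0.0], [0.001, -0.0, -1.0]]
ft_force: [-9.2, 7.3, 30.5]
finger_gap: 0.0005
gripper_force: 15.3
```

```bash
python3 -c "
from h import *
c=manip.camera('scene')
g=cv2.cvtColor(c['pixels'],cv2.COLOR_BGR2GRAY)[226:254,164:196];print(g[::2,::2])"
```

```text
[[ 54  67  48  54  53  49  13  29   7  64  85  73  54  81 188 181]
 [ 15  16  14  16  14  15  12  10   8  55  88  79  45 144 185 184]
 [ 17  19  16  18  17  17  20  10  11  46  85  84  58  40 205 182]
 [ 15  16  14  16  14  16  15   9   8  49  88  84  85  45  58 185]
 [ 13  13  15  18  33  16  15  12   6  53  88  94  90  74  46 107]
 [ 17  16  14  19  35  20  16  13  14  92  88  90 134 183 153  42]
 [ 13  13  14  13  13  12  13  32  47  92  89  88  83 188 185  50]
 [114  85  72  54  28  27   6  60 101  95  96  91 135 193 186 191]
 [108 109 106 105 104 105 104  98 100  96  92  87 197 188 192 192]
 [109 109 101 103 103 103 105 102  99 100  85 176 196 190 189 189]
 [102  99  95  92  93  94 100 105 102  92 205 198 198 196 190 189]
 [233 228 224 217 216 214 194 102  99 215 199 202 201 200 194 189]
 [238 234 216 216 216 218 124 130 124 229 224 215 200 207 200 190]
 [136 126 106 104 103 111 131 130 187 233 228 226 204 207 227 234]]
```

Bench contact came at a reported z of -22 mm with 30 N, so the reported z reads 22 mm too low. I'll rise to a true 9 mm and push.

```bash
python3 -m pendant '[{"jaw":1,"travel":[0,0,-0.006],"roll":0},{"jaw":1,"travel":[0,0,-0.0115],"roll":0},{"jaw":1,"travel":[-0.003,-0.005,-0.0115],"roll":0},{"jaw":1,"travel":[-0.005,-0.009,-0.0115],"roll":0},{"jaw":1,"travel":[-0.011,-0.007,-0.0115],"roll":0},{"jaw":1,"travel":[-0.017,-0.005,-0.0115],"roll":0},{"jaw":1,"travel":[-0.023,-0.003,-0.0115],"roll":0},{"jaw":1,"travel":[-0.029,-0.001,-0.0115],"roll":0}]'
python3 -c "
from h import *
rep()"
```

```text
time: 10.48
tool_pos: [0.4615, -0.2788, -0.0138]
ee_rot: [[-0.703, 0.711, -0.001], [0.711, 0.703, 0.001], [0.001, 0.0, -1.0]]
ft_force: [-0.1, 0.3, 0.3]
finger_gap: 0.0004
gripper_force: 0.3
t 10.48 tcp bay [[-141.0, -20.7]] z -13.8 tool y yaw in bay 59.8 F [-0.1  0.3  0.3]
tube len [99. 15.] ends bay [[-115.6, -55.6], [-106.0, -154.2]] a -5.6
```

```bash
python3 -m pendant '[{"jaw":1,"travel":[-0.005,0.002,0],"roll":0},{"jaw":1,"travel":[-0.01,0.004,0],"roll":0},{"jaw":1,"travel":[-0.015,0.005,0],"roll":0},{"jaw":1,"travel":[-0.02,0.007,0],"roll":0},{"jaw":1,"travel":[-0.025,0.009,0],"roll":0},{"jaw":1,"travel":[-0.03,0.01,0],"roll":0},{"jaw":1,"travel":[-0.035,0.012,0],"roll":0},{"jaw":1,"travel":[-0.039,0.013,0],"roll":0}]'
python3 -c "
from h import *
rep()
c=manip.camera('scene')
b=blob(c,(15,125,90),(30,255,255),(175,215,235,285));print(cv2.contourArea(b),cv2.boundingRect(b))
p=ray(c,b.reshape(-1,2),.018)[:,:2]*1000;r=cv2.minAreaRect(p.astype(np.float32));print(r[1],bay(cv2.boxPoints(r)))"
```

```text
time: 11.2
tool_pos: [0.4983, -0.2976, -0.0133]
ee_rot: [[-0.703, 0.711, 0.0], [0.711, 0.703, -0.0], [-0.0, 0.0, -1.0]]
ft_force: [-1.2, 0.5, -0.5]
finger_gap: 0.0001
gripper_force: 0.2
t 11.2 tcp bay [[-100.5, -29.3]] z -13.3 tool y yaw in bay 59.8 F [-1.2  0.5 -0.5]
tube len [65. 15.] ends bay [[-98.5, -96.8], [-116.3, -159.2]] a 15.9
347.0 (213, 219, 11, 57)
(185.71905517578125, 18.4652099609375) [[-130.1, -177.1], [-112.4, -182.4], [-59.8, -4.3], [-77.5, 1.0]]
```

```bash
python3 -m pendant '[{"jaw":1,"travel":[-0.005,0.001,0],"roll":0},{"jaw":1,"travel":[-0.01,0.002,0],"roll":0},{"jaw":1,"travel":[-0.015,0.003,0],"roll":0},{"jaw":1,"travel":[-0.02,0.004,0],"roll":0},{"jaw":1,"travel":[-0.025,0.005,0],"roll":0},{"jaw":1,"travel":[-0.028,0.006,0],"roll":0},{"jaw":1,"travel":[-0.028,0.006,0],"roll":0},{"jaw":1,"travel":[-0.028,0.006,0],"roll":0}]'
python3 -c "
from h import *
rep()"
```

```text
time: 11.97
tool_pos: [0.5219, -0.3131, -0.0134]
ee_rot: [[-0.703, 0.711, 0.0], [0.711, 0.703, -0.0], [-0.0, 0.0, -1.0]]
ft_force: [0.2, -0.2, -0.1]
finger_gap: 0.0005
gripper_force: 0.0
t 11.97 tcp bay [[-73.7, -38.2]] z -13.4 tool y yaw in bay 59.8 F [ 0.2 -0.2 -0.1]
tube len [30. 14.] ends bay [[-109.0, -128.8], [-123.4, -155.1]] a 28.7
```

```bash
python3 -m pendant '[{"jaw":1,"travel":[0.008,0,0],"roll":0},{"jaw":1,"travel":[0.012,0,-0.03],"roll":0},{"jaw":1,"travel":[0.01,-0.02,-0.05],"roll":0},{"jaw":1,"travel":[0,-0.055,-0.05],"roll":0},{"jaw":1,"travel":[-0.01,-0.095,-0.05],"roll":0},{"jaw":1,"travel":[-0.016,-0.13,-0.05],"roll":0},{"jaw":1,"travel":[-0.016,-0.156,-0.05],"roll":0},{"jaw":1,"travel":[-0.016,-0.156,-0.05],"roll":0}]'
python3 -c "
from h import *
rep()"
```

```text
time: 12.68
tool_pos: [0.4186, -0.4375, 0.037]
ee_rot: [[-0.7, 0.714, -0.001], [0.714, 0.7, -0.002], [-0.001, -0.002, -1.0]]
ft_force: [0.6, 0.1, -0.2]
finger_gap: 0.0003
gripper_force: 0.0
t 12.68 tcp bay [[-141.0, -185.1]] z 37.0 tool y yaw in bay 59.5 F [ 0.6  0.1 -0.2]
tube len [89. 16.] ends bay [[-37.5, -14.2], [-84.4, -89.6]] a 31.9
```

```bash
python3 -m pendant '[{"jaw":1,"travel":[0,-0.007,0],"roll":0},{"jaw":1,"travel":[0,-0.007,0.02],"roll":0},{"jaw":1,"travel":[0,-0.007,0.04],"roll":0},{"jaw":1,"travel":[0,-0.007,0.05],"roll":0},{"jaw":1,"travel":[0,-0.001,0.05],"roll":0},{"jaw":1,"travel":[0,0.005,0.05],"roll":0},{"jaw":1,"travel":[0,0.011,0.05],"roll":0},{"jaw":1,"travel":[0,0.017,0.05],"roll":0}]'
python3 -m pendant '[{"jaw":1,"travel":[0,0.004,0],"roll":0},{"jaw":1,"travel":[0,0.008,0],"roll":0},{"jaw":1,"travel":[0,0.012,0],"roll":0},{"jaw":1,"travel":[0,0.016,0],"roll":0},{"jaw":1,"travel":[0,0.02,0],"roll":0},{"jaw":1,"travel":[0,0.024,0],"roll":0},{"jaw":1,"travel":[0,0.024,0],"roll":0},{"jaw":1,"travel":[0,0.024,0],"roll":0}]'
python3 -c "
from h import *
rep()"
```

```text
time: 13.4
tool_pos: [0.4354, -0.422, -0.0122]
ee_rot: [[-0.704, 0.71, 0.001], [0.71, 0.704, -0.002], [-0.002, -0.0, -1.0]]
ft_force: [-0.3, -0.1, -0.7]
finger_gap: 0.001
gripper_force: 0.4
time: 14.07
tool_pos: [0.4513, -0.4044, -0.0138]
ee_rot: [[-0.703, 0.711, -0.0], [0.711, 0.703, 0.001], [0.001, 0.001, -1.0]]
ft_force: [0.8, 1.0, 0.3]
finger_gap: 0.0003
gripper_force: 0.0
t 14.07 tcp bay [[-118.1, -144.7]] z -13.8 tool y yaw in bay 59.8 F [0.8 1.  0.3]
tube len [77. 14.] ends bay [[-25.4, 11.1], [-64.9, -55.2]] a 30.8
```

```bash
python3 -m pendant '[{"jaw":1,"travel":[0,0.005,0],"roll":0},{"jaw":1,"travel":[0,0.01,0],"roll":0},{"jaw":1,"travel":[0,0.015,0],"roll":0},{"jaw":1,"travel":[0,0.02,0],"roll":0},{"jaw":1,"travel":[0,0.025,0],"roll":0},{"jaw":1,"travel":[0,0.03,0],"roll":0},{"jaw":1,"travel":[0,0.033,0],"roll":0},{"jaw":1,"travel":[0,0.033,0],"roll":0}]'
python3 -c "
from h import *
rep()"
```

```text
time: 14.78
tool_pos: [0.4753, -0.3813, -0.0134]
ee_rot: [[-0.704, 0.71, 0.0], [0.71, 0.704, 0.0], [0.0, 0.0, -1.0]]
ft_force: [0.3, -0.7, 0.2]
finger_gap: 0.0006
gripper_force: 0.0
t 14.78 tcp bay [[-101.0, -116.1]] z -13.4 tool y yaw in bay 59.8 F [ 0.3 -0.7  0.2]
tube len [78. 15.] ends bay [[-9.4, 42.5], [-47.9, -24.9]] a 29.7
```

```bash
python3 -m pendant '[{"jaw":1,"travel":[0,0.004,0],"roll":-0.01},{"jaw":1,"travel":[0,0.008,0],"roll":-0.02},{"jaw":1,"travel":[0,0.012,0],"roll":-0.03},{"jaw":1,"travel":[0,0.016,0],"roll":-0.04},{"jaw":1,"travel":[0,0.02,0],"roll":-0.05},{"jaw":1,"travel":[0,0.024,0],"roll":-0.06},{"jaw":1,"travel":[0,0.028,0],"roll":-0.07},{"jaw":1,"travel":[0,0.028,0],"roll":-0.07}]'
python3 -c "
from h import *
rep()"
```

```text
time: 15.5
tool_pos: [0.4952, -0.3616, -0.0133]
ee_rot: [[-0.752, 0.659, 0.0], [0.659, 0.752, 0.0], [-0.0, 0.0, -1.0]]
ft_force: [0.1, 0.8, 0.1]
finger_gap: 0.0006
gripper_force: 0.0
t 15.5 tcp bay [[-86.9, -91.9]] z -13.3 tool y yaw in bay 63.9 F [0.1 0.8 0.1]
tube len [59. 13.] ends bay [[-4.6, 73.2], [-32.5, 20.8]] a 28.0
```

```bash
python3 -m pendant '[{"jaw":1,"travel":[0,0.004,0],"roll":-0.01},{"jaw":1,"travel":[0,0.008,0],"roll":-0.02},{"jaw":1,"travel":[0,0.011,0],"roll":-0.03},{"jaw":1,"travel":[0,0.014,0],"roll":-0.04},{"jaw":1,"travel":[0,0.014,0],"roll":-0.04},{"jaw":1,"travel":[0,0.014,0],"roll":-0.04},{"jaw":1,"travel":[0,0.009,0],"roll":-0.04},{"jaw":1,"travel":[0,0.004,0],"roll":-0.04}]'
python3 -m pendant '[{"jaw":1,"travel":[0,-0.008,-0.01],"roll":0},{"jaw":1,"travel":[0,-0.01,-0.04],"roll":0},{"jaw":1,"travel":[0.02,-0.01,-0.06],"roll":0},{"jaw":1,"travel":[0.04,-0.01,-0.06],"roll":0},{"jaw":1,"travel":[0.06,-0.01,-0.06],"roll":0},{"jaw":1,"travel":[0.07,-0.01,-0.06],"roll":0},{"jaw":1,"travel":[0.07,-0.01,-0.06],"roll":0},{"jaw":1,"travel":[0.07,-0.01,-0.06],"roll":0}]'
python3 -c "
from h import *
rep()"
```

```text
time: 16.22
tool_pos: [0.4971, -0.3594, -0.0134]
ee_rot: [[-0.777, 0.629, -0.0], [0.629, 0.777, 0.0], [0.0, 0.0, -1.0]]
ft_force: [0.7, 0.0, 0.1]
finger_gap: 0.0008
gripper_force: 0.0
time: 16.88
tool_pos: [0.4364, -0.3239, 0.0475]
ee_rot: [[-0.777, 0.63, 0.001], [0.63, 0.777, -0.001], [-0.001, -0.0, -1.0]]
ft_force: [0.7, 0.2, 0.2]
finger_gap: 0.0003
gripper_force: 0.0
t 16.88 tcp bay [[-153.4, -70.8]] z 47.5 tool y yaw in bay 66.0 F [0.7 0.2 0.2]
tube len [167.  15.] ends bay [[-5.1, 87.9], [-75.3, -63.9]] a 24.8
```

```bash
python3 -m pendant '[{"jaw":1,"travel":[-0.007,0.016,0],"roll":-0.11},{"jaw":1,"travel":[-0.014,0.032,0],"roll":-0.22},{"jaw":1,"travel":[-0.02,0.048,0],"roll":-0.33},{"jaw":1,"travel":[-0.02,0.048,0],"roll":-0.42},{"jaw":1,"travel":[-0.02,0.048,0.02],"roll":-0.42},{"jaw":1,"travel":[-0.02,0.048,0.04],"roll":-0.42},{"jaw":1,"travel":[-0.02,0.048,0.055],"roll":-0.42},{"jaw":1,"travel":[-0.02,0.048,0.061],"roll":-0.42}]'
python3 -m pendant '[{"jaw":1,"travel":[-0.006,0,0],"roll":0},{"jaw":1,"travel":[-0.012,0,0],"roll":0},{"jaw":1,"travel":[-0.018,0,0],"roll":0},{"jaw":1,"travel":[-0.024,0,0],"roll":0},{"jaw":1,"travel":[-0.03,0,0],"roll":0},{"jaw":1,"travel":[-0.036,0,0],"roll":0},{"jaw":1,"travel":[-0.042,0,0],"roll":0},{"jaw":1,"travel":[-0.045,0,0],"roll":0}]'
python3 -c "
from h import *
rep()"
```

```text
time: 17.6
tool_pos: [0.4818, -0.298, -0.0165]
ee_rot: [[-0.966, 0.258, -0.002], [0.258, 0.966, 0.002], [0.002, 0.001, -1.0]]
ft_force: [0.3, 0.1, -0.1]
finger_gap: 0.0007
gripper_force: 0.0
time: 18.27
tool_pos: [0.5267, -0.3103, -0.0141]
ee_rot: [[-0.966, 0.258, 0.001], [0.258, 0.966, -0.001], [-0.001, -0.0, -1.0]]
ft_force: [-1.2, 0.3, 1.1]
finger_gap: 0.0006
gripper_force: 0.4
t 18.27 tcp bay [[-69.8, -34.2]] z -14.1 tool y yaw in bay 90.2 F [-1.2  0.3  1.1]
tube len [0. 0.] ends bay [[123.7, -125.8], [123.7, -125.8]] a 0.0
```

```bash
python3 -m pendant '[{"jaw":1,"travel":[-0.005,0,0],"roll":0},{"jaw":1,"travel":[-0.01,0,0],"roll":0},{"jaw":1,"travel":[-0.015,0,0],"roll":0},{"jaw":1,"travel":[-0.02,0,0],"roll":0},{"jaw":1,"travel":[-0.025,0,0],"roll":0},{"jaw":1,"travel":[-0.03,0,0],"roll":0},{"jaw":1,"travel":[-0.034,0,0],"roll":0},{"jaw":1,"travel":[-0.034,0,0],"roll":0}]'
python3 -c "
from h import *
rep()
c=manip.camera('scene')
b=blob(c,(15,125,90),(30,255,255),(175,190,265,250));print(cv2.contourArea(b),cv2.boundingRect(b))
p=ray(c,b.reshape(-1,2),.018)[:,:2]*1000;r=cv2.minAreaRect(p.astype(np.float32));print(r[1],bay(cv2.boxPoints(r)))"
```

```text
time: 18.98
tool_pos: [0.5595, -0.319, -0.0143]
ee_rot: [[-0.966, 0.258, 0.001], [0.258, 0.966, -0.0], [-0.001, -0.0, -1.0]]
ft_force: [0.0, -0.2, 0.3]
finger_gap: 0.0003
gripper_force: 0.0
t 18.98 tcp bay [[-35.9, -34.0]] z -14.3 tool y yaw in bay 90.2 F [ 0.  -0.2  0.3]
tube len [0. 0.] ends bay [[123.7, -125.8], [123.7, -125.8]] a 0.0
28.0 (242, 227, 8, 10)
(31.954864501953125, 15.582991600036621) [[-31.1, -87.4], [-16.1, -91.8], [-7.1, -61.2], [-22.0, -56.8]]
```

```bash
python3 -m pendant '[{"jaw":1,"travel":[-0.002,0,0],"roll":0},{"jaw":1,"travel":[-0.004,0,0],"roll":0},{"jaw":1,"travel":[-0.006,0,0],"roll":0},{"jaw":1,"travel":[-0.008,0,0],"roll":0},{"jaw":1,"travel":[-0.01,0,0],"roll":0},{"jaw":1,"travel":[-0.011,0,0],"roll":0},{"jaw":1,"travel":[-0.011,0,0],"roll":0},{"jaw":1,"travel":[-0.011,0,0],"roll":0}]'
```

```text
time: 19.75
tool_pos: [0.569, -0.3212, -0.0145]
ee_rot: [[-0.966, 0.258, -0.001], [0.258, 0.966, 0.0], [0.001, 0.0, -1.0]]
ft_force: [-1.5, 1.2, 0.7]
finger_gap: 0.0001
gripper_force: 1.2
```

```bash
python3 -m pendant '[{"jaw":1,"travel":[-0.001,0,0],"roll":0},{"jaw":1,"travel":[-0.002,0,0],"roll":0},{"jaw":1,"travel":[-0.003,0,0],"roll":0},{"jaw":1,"travel":[-0.003,0,0],"roll":0},{"jaw":1,"travel":[-0.003,0,0],"roll":0},{"jaw":1,"travel":[-0.003,0,0],"roll":0},{"jaw":1,"travel":[-0.003,0,0],"roll":0},{"jaw":1,"travel":[-0.003,0,0],"roll":0}]'
```

```text
time: 20.42
tool_pos: [0.571, -0.3212, -0.0146]
ee_rot: [[-0.966, 0.258, -0.002], [0.258, 0.966, 0.002], [0.003, 0.001, -1.0]]
ft_force: [-6.2, 5.0, 5.2]
finger_gap: 0.0006
gripper_force: 3.4
```

```bash
python3 -m pendant '[{"jaw":1,"travel":[0.012,0,0],"roll":0},{"jaw":1,"travel":[0.012,0.02,0],"roll":0},{"jaw":1,"travel":[0.012,0.038,0],"roll":0},{"jaw":1,"travel":[0.008,0.038,0],"roll":0},{"jaw":1,"travel":[0.004,0.038,0],"roll":0},{"jaw":1,"travel":[0.001,0.038,0],"roll":0},{"jaw":1,"travel":[-0.001,0.038,0],"roll":0},{"jaw":1,"travel":[-0.002,0.038,0],"roll":0}]'
python3 -m pendant '[{"jaw":1,"travel":[-0.001,0,0],"roll":0},{"jaw":1,"travel":[-0.001,0,0],"roll":0},{"jaw":1,"travel":[0.005,0,0],"roll":0},{"jaw":1,"travel":[0.012,0,0],"roll":0},{"jaw":1,"travel":[0.012,0,-0.03],"roll":0},{"jaw":1,"travel":[0.012,0,-0.07],"roll":0},{"jaw":1,"travel":[0.04,-0.03,-0.08],"roll":0},{"jaw":1,"travel":[0.08,-0.06,-0.08],"roll":0}]'
python3 -m pendant '[{"jaw":1,"travel":[0.04,0,0],"roll":0},{"jaw":1,"travel":[0.08,0,0],"roll":0},{"jaw":1,"travel":[0.1,0,-0.02],"roll":0},{"jaw":1,"travel":[0.1,0,-0.06],"roll":0},{"jaw":1,"travel":[0.1,0,-0.1],"roll":0},{"jaw":1,"travel":[0.1,0,-0.14],"roll":0},{"jaw":1,"travel":[0.1,0,-0.16],"roll":0},{"jaw":1,"travel":[0.1,0,-0.16],"roll":0}]'
python3 -c "
from h import *
c=rep()
cv2.imwrite('pics/end.png',np.vstack([cv2.resize(c['pixels'][160:240,170:310],None,fx=4,fy=4,interpolation=cv2.INTER_CUBIC),cv2.resize(manip.camera('scene')['pixels'][170:240,180:320],None,fx=4,fy=4,interpolation=cv2.INTER_CUBIC)])[:600])"
```

```text
time: 21.08
tool_pos: [0.5809, -0.2856, -0.0145]
ee_rot: [[-0.966, 0.258, -0.007], [0.258, 0.966, 0.003], [0.008, 0.001, -1.0]]
ft_force: [-17.1, 7.4, 15.0]
finger_gap: 0.0002
gripper_force: 9.3
time: 21.75
tool_pos: [0.5029, -0.3238, 0.0706]
ee_rot: [[-0.967, 0.255, 0.008], [0.255, 0.967, -0.008], [-0.01, -0.006, -1.0]]
ft_force: [-0.9, -2.1, 0.2]
finger_gap: 0.0002
gripper_force: 0.0
time: 22.42
tool_pos: [0.4049, -0.2977, 0.232]
ee_rot: [[-0.966, 0.259, 0.008], [0.258, 0.966, -0.009], [-0.01, -0.007, -1.0]]
ft_force: [0.2, -0.3, 0.1]
finger_gap: 0.0005
gripper_force: 0.0
t 22.42 tcp bay [[-190.7, -53.7]] z 232.0 tool y yaw in bay 90.1 F [ 0.2 -0.3  0.1]
tube len [167.  15.] ends bay [[-7.2, 100.8], [-7.2, -66.6]] a 0.0
```

View pics/end.png

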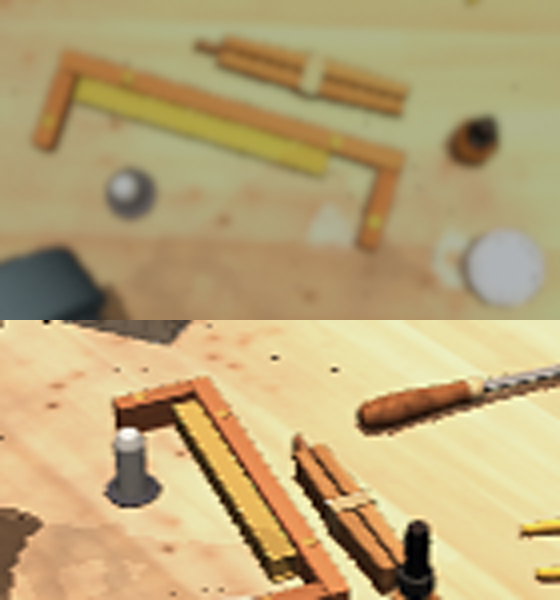

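The tube lies parallel (0.0°) and flat along the back rail, from about (75,90) to (325,165) in the upper picture. The clamp, bottle and jar are untouched and the hand is clear.

```bash
python3 -c "
from bench import manip
print(manip.hand_in())"
```

```text
the job is handed in; nothing more can be done
None
```

The tube was pushed in end_1 first, then end_2, and in the last pictures it lies flat along the bay's back rail; the jar, bottle and ring clamp look unmoved, the hand is clear, and the job was handed in at about 22 s.

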